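# Lock the latch plate onto the glue-up jig

### The arm

A 7-joint arm with a two-finger parallel gripper is mounted at the origin on the work surface; the furniture and walls round the work are solid. World frame = base frame: x ahead of the robot, y to its left, z up, the work surface at z = 0. Lengths are in m, angles in rad, forces in N, time in s.
With the tool pointing down it reaches from about 0.425 to 0.875 m from the base axis. Payload 8.4 kg.
Tool frame: the origin (TCP) lies at the very end of the fingers, on their centre line; the grasp point (between the pads) lies 19 mm behind it; z points along the fingers, y is the line along which they close (so a half turn about z gives the same grasp; the last joint's range is limited). The gripper opens to 87 mm and grips with 3 to 60 N. Pads are 19 mm wide; open, the fingers measure 117 mm over their backs; the gripper's body (75 mm by 190 mm) begins 51 mm behind the grasp point.
Start: joints at [1.17, 0.333, 0.04, 1.465, -0.013, 1.343, -0.059], TCP at [0.193, -0.621, 0.185] pointing down, gripper open.
Joint ranges: [-2.58, 2.58], [-0.38, 2.09], [-1.3, 1.39], [0.25, 2.4], [-1.5, 4.64], [0.08, 2.09], [-2.65, 2.65]. Speed limits (rad/s): [2.22, 2.22, 2.79, 2.79, 3.14, 3.14, 3.14].

### API

Orientations are given as a unit quaternion [w, x, y, z].
In Python, from bench import sensors, snapshot, calibration, workorder, spotter gives the robot as it stands.
- The arm moves only by the tool drive_tool, never from a script. Its argument "plan" is one flat list of numbers, 7 for each row, row after row: the shift along the tool's x, y, z in mm, then the turn, a rotation vector about the tool's x, y, z in degrees, then the gripper command: -1 is shut, 1 is fully open, values between are in proportion. In form: [dx, dy, dz, ax, ay, az, grip, dx, dy, dz, ax, ay, az, grip, ...]. A call has 1 to 8 rows; each row is the pose to reach, as a shift and turn from the pose commanded when the call began, along the tool's axes at that moment; what a row does not reach only later rows make up. A row lasts 1/8 s, in which the tool goes at most 62.5 mm and 10.7 degrees, less where a joint would pass 70% of its speed; a pose out of reach is approached as far as the arm can. A call with a gripper value outside its range is refused whole. The fingers move at their own pace and stop on an object; the grip force is fixed at half the most. Time passes only in rows, so rows that repeat a pose let the fingers close. It gives the time, the measured TCP pose, the force, the opening and the grip force at its end, in the units of the state.
- sensors.state(): the state, without advancing time (a new reading comes with each control period).
- snapshot(name): name is "side" or "top"; returns the picture (420x560x3 uint8, blue, green, red); there is no depth.
- calibration(name): a dict with "camera_matrix" (3x3 intrinsics, pixels), "distortion" ([k1, k2, p1, p2, k3] as OpenCV has them; the pictures are not rectified), "rvec" (rotation vector, rad) and "tvec" (3), from world to camera coordinates, as OpenCV has them. Camera axes: x right, y down, z forward; pixel columns grow to the right and rows downward; lengths in m; the calibration is good to about 2 mm. A picture is of the moment at which its call begins. calibration takes no time and is no camera call.
- workorder.finish_job(): hands the job in; it is judged then, once.
Trained networks look in the newest picture that a camera, given by its name, has taken for a name from the list of things; names that differ only in an ending like _2 or _b are one class to them, and where a whole thing is asked for, a point or a joint stands for the part that bears it (a point fixed in the world has none). Each returns a list of dicts, best first, with "confidence" (0 to 1); they miss things now and then, are a little off and sometimes report something else, mostly with a low value. They report only what shows in the picture. A call takes as long as a camera call.
- spotter.silhouettes(camera, label): "region" (420x560 bool, what is visible of it) and "bbox" ([left, top, width, height] in pixels, round what is visible of it).
The state is a dict: "t": time; "joint_positions": joint angles; "joint_vel": joint speeds; "joint_efforts": joint torques, N m; "ee_pos": TCP position; "tcp_rot": TCP orientation; "wrist_force": force on the tool from outside, world axes, zero at the start; "ft_torque": the same for the moment, N m; "opening": finger opening in m; "gripper_force": force on a finger pad.
Only numpy, scipy, OpenCV 4.12 (cv2) and the standard library are available. Lean on these libraries where they do the work, as an engineer would, in place of code of your own. Each camera call takes 0.05 s, during which the arm holds its last target. There are 200 camera calls.

### The job

Take the loose latch plate by its wooden grip and lock it onto the glue-up jig: with its nose tilted down and its tail up, hook the nose end of its oblong eye under the stud's wide T-head, swing the tail down past the head, then slide the plate forward so that its tail drops in front of the tail lip and it lies flat on the jig, trapped under the head. Go by feel and gently: never force the plate against the stud, and do not disturb the other things on the table. Let go of the plate at the end.

Things in the scene. Friction and masses are not known exactly. Their poses are not given: they have to be found in the camera images.
- jig: The glue-up jig, fixed: pale wooden block 150 x 66 x 16 mm with rigid steel fittings; its level top is the bed. Origin: centre of its underside; x runs lengthwise from the nose end (-x, where the T-headed stud is, roughly toward the robot, yaw within 0.4 rad of the world's) to the tail end (+x), y across, z up.
- stud: Stud mount: a flush slotted foot plate in the bed, 36 x 20 mm; origin in its middle on the bed, 16 mm above the table, 31 mm from jig_seat in -x; axes as the jig's. In its slot a T-stud is clamped tight, up to 5 mm either way along x from this origin (not measured: feel for its stem). Stem: 8 mm diameter. Head: bar 34 mm along x, 9 mm wide, its underside 10, its top 14 mm above the bed.
- jig_seat (a point): Seat point: middle of the bed, 16 mm above the table; axes as the jig's. The locked plate's latch_seat comes here, axes parallel, with 1.25 mm of play to the two stop pins (8 mm diameter, 8 mm high, at x = -7.25, y = +/-20.5 mm from here) and 1.25 mm to the tail lip. 
- tail_lip (a point): Middle of the top of the tail lip, a steel bar across the bed, 4 mm high, 11 mm along x (53.75 to 64.75 mm from jig_seat), 50 mm along y. When the plate is swung down its tail comes to rest on this lip; slid 5 to 16 mm in -x, until its shoulders meet the stop pins, it can drop flat in front of the lip.
- latch: The loose latch plate, 0.1 to 0.2 kg: light metal, 105 mm long, 5 mm thick, lying flat on the table at the start, an upright wooden grip on its tail. Origin: centre of its underside; x lengthwise, nose at -52.5 mm (roughly toward the robot, yaw within 0.4 rad of the world's), tail at +52.5 mm. 28 mm wide from the nose to x = -2 mm, there shoulders, then 44 mm wide to the tail.
- latch_grip (a point): Centre of the wooden grip, a block 36 mm long (along x), 14 mm thick (along y: pinch it so), 30 mm tall, on a narrower foot: at x = 26, y = 0, z = 29 mm in the plate; its underside is 9 mm above the plate's top face. Axes as the plate's.
- latch_eye (a point): Middle of the oblong eye, at x = -32.5, z = 2.5 mm in the plate, axes as the plate's. The eye goes right through, 26 mm along x, 14 mm wide. Level it cannot pass the longer head. Tilted nose-down by about 0.5 rad, with its nose end drawn in +x under the head against the stem, its tail end clears the head's +x tip by about 2 mm as the tail swings down.
- latch_nose (a point): Middle of the nose bar, the 7 mm of plate before the eye, at x = -49, y = 0, z = 2.5 mm in the plate; axes as the plate's. Tilted about 0.5 rad, nose down, it goes down to the bed beyond the head's -x tip and then fits under the head with about 2 mm to spare in height.
- latch_seat (a point): The plate's origin, centre of its underside. Axes as the plate's.
- eraser: White eraser 21 x 34 x 12 mm, between jig and plate. Bystander, loose, to be left alone. Origin: centre of its underside.
- walnut: Half walnut 34 x 43 x 18 mm. Bystander, loose, to be left alone. Origin: centre of its underside.

How it is judged:
By the outcome, as a careful person would: the job done as asked, in the order asked, and still so for the second after the job is handed in, with the robot touching nothing.
It also fails if it takes over 48 s, if anything falls off the work surface, if the arm or the gripper's body presses on something with over 40 N, if the wrist force passes 120 N, or if a joint passes its speed limit or range.

## Working session

There is one attempt and no reset: what is moved stays moved. The work goes in short steps, Python scripts to look and compute and a tool call to move; the robot and the scene stay as the last step left them, time stands still between calls to the robot, and variables do not carry over. Pictures are saved under pics/ and viewed, at most 10 in all, crops included, and the job is handed in when it is done.

Besides the shell and the picture viewer there is one more tool, called after "Request:" by a JSON object that holds its "op" and its "data". drive_tool: Moves the arm, as the interface text tells. Its arguments: {"type":"object","properties":{"plan":{"type":"array","items":{"type":"number"}}},"required":["plan"]}

```bash
ls; mkdir -p pics; python3 - <<'E'
from bench import sensors,snapshot,calibration,spotter
import cv2,numpy as np
print(sensors.state())
ims=[]
for n in("top","side"):
    im=snapshot(n); cv2.imwrite(f"pics/{n}0.png",im)
    c=calibration(n);print(n,c)
    for l in("jig","stud","latch","latch_grip","eraser","walnut"):
        for d in spotter.silhouettes(n,l)[:2]:
            m=d["region"]; ys,xs=np.nonzero(m)
            r=cv2.minAreaRect(np.c_[xs,ys].astype(np.float32))
            print(n,l,round(d["confidence"],2),d["bbox"],len(xs),np.round(r[0],1),np.round(r[1],1),round(r[2],1))
            np.save(f"pics/{n}_{l}.npy",m) if d is not None else 0
E
```

```text
pics
{'t': 0.0, 'joint_positions': array([ 1.16981536,  0.33388551,  0.0398859 ,  1.4662663 , -0.01341004,
        1.34328585, -0.05849323]), 'joint_vel': array([ 6.93694236e-05, -5.32405547e-04,  5.90369172e-05, -6.30555580e-04,
       -1.86579287e-04, -4.70296782e-04, -1.60385579e-03]), 'joint_efforts': array([ 6.11773667e-04, -6.56343913e+01,  1.33554708e+00, -4.03789473e+01,
       -5.99023607e-02,  4.45706130e-02,  2.07414450e-04]), 'ee_pos': array([ 0.19300353, -0.62013854,  0.18397833]), 'tcp_rot': array([-7.71283586e-04,  9.88639117e-01,  1.50306598e-01, -1.68237741e-04]), 'wrist_force': array([-0.10767841,  0.18371914,  0.40705781]), 'ft_torque': array([-0.01241336, -0.03631268, -0.01492746]), 'gripper_force': 0.0, 'opening': 0.08717327422694823}
top {'camera_matrix': array([[453.79222797,   0.        , 276.750196  ],
       [  0.        , 453.79222797, 206.99890556],
       [  0.        ,   0.        ,   1.        ]]), 'distortion': array([0.01894311, 0.        , 0.        , 0.        , 0.        ]), 'rvec': array([ 2.20930701, -1.97836862,  0.22921469]), 'tvec': array([-0.
[... 953 characters left out ...]
 ,  0.        ,  0.        ,  0.        ]), 'rvec': array([ 2.27577531, -0.16436697,  0.06352529]), 'tvec': array([-0.50827551,  0.07226181,  0.92373629])}
side jig 0.85 [216.2, 287.8, 97.0, 40.7] 3576 [264.9 307. ] [95.2 38.7] 1.9
side stud 0.83 [231.7, 296.5, 24.3, 13.3] 273 [244.5 301.5] [13. 21.] 90.0
side stud 0.53 [216.5, 288.3, 94.3, 41.1] 3552 [265.  306.1] [95.2 38.7] 2.1
side latch 0.95 [226.7, 147.9, 47.7, 28.9] 644 [247.9 160.6] [22.6 48. ] 76.0
side latch_grip 0.71 [227.2, 145.7, 46.2, 30.9] 764 [248.3 160.7] [24.9 48.9] 74.7
side eraser 0.75 [283.9, 211.2, 17.8, 19.9] 214 [292.5 220.5] [12.7 18.4] 45.0
side walnut 0.72 [238.3, 218.8, 17.3, 13.5] 203 [247.5 226. ] [14. 17.] 90.0
```

```bash
python3 - <<'E'
import cv2,numpy as np
t=cv2.imread("pics/top0.png");s=cv2.imread("pics/side0.png")
R=lambda a:cv2.resize(a,None,fx=4,fy=4,interpolation=cv2.INTER_CUBIC)
A=R(t[180:320,140:205]);B=R(t[180:320,335:410]);
C=R(s[130:190,210:310])[:, :];D=R(s[270:340,205:325])
o=np.zeros((600,800,3),np.uint8)
A=cv2.resize(A,None,fx=.5,fy=.5);A=cv2.resize(t[190:265,150:195],None,fx=4,fy=4,interpolation=cv2.INTER_CUBIC)
B=cv2.resize(t[208:303,335:405],None,fx=4,fy=4,interpolation=cv2.INTER_CUBIC)
C=cv2.resize(s[140:185,220:285],None,fx=4,fy=4,interpolation=cv2.INTER_CUBIC)
D=cv2.resize(s[280:335,210:320],None,fx=3.9,fy=3.9,interpolation=cv2.INTER_CUBIC)
for im,(x,y) in((A,(0,0)),(B,(190,0)),(C,(480,0)),(D,(371-0,384))):
    h,w=im.shape[:2];h=min(h,600-y);w=min(w,800-x);o[y:y+h,x:x+w]=im[:h,:w]
cv2.imwrite("pics/m0.png",o)
E
```

```text
(no output)
```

View pics/m0.png

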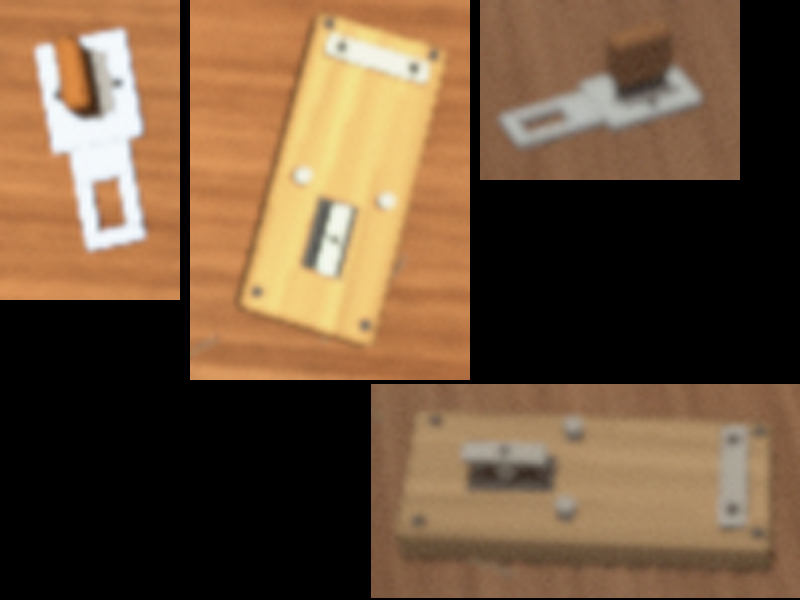

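View pics/side0.png

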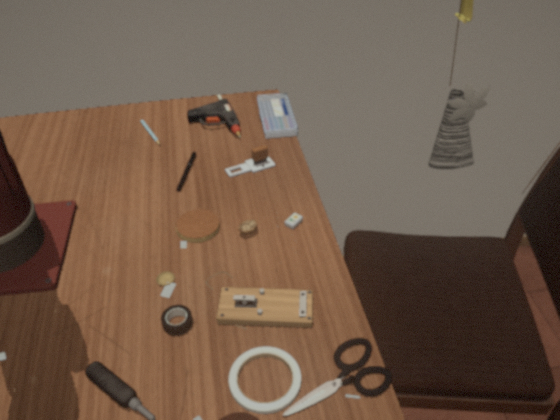

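```bash
cat > h.py <<'E'
import cv2,numpy as np
from scipy.optimize import least_squares
from bench import calibration
C={n:calibration(n) for n in("top","side")}
def proj(n,P):
    c=C[n];return cv2.projectPoints(np.asarray(P,float).reshape(-1,1,3),c["rvec"],c["tvec"],c["camera_matrix"],c["distortion"])[0][:,0]
def pose(p,P):
    c,s=np.cos(p[2]),np.sin(p[2]);P=np.asarray(P)/1000.
    return np.c_[p[0]+c*P[:,0]-s*P[:,1],p[1]+s*P[:,0]+c*P[:,1],P[:,2]]
def fit(obs,x0):
    def f(p): return np.concatenate([(proj(n,pose(p,[o[0] for o in L]))-np.array([o[1] for o in L])).ravel() for n,L in obs.items()])
    r=least_squares(f,x0,loss="soft_l1",f_scale=1.);return r.x,f(r.x).reshape(-1,2)
E
cat > fit0.py <<'E'
from h import *
A=lambda x,y:(x/4+149.6,y/4+189.6)
B=lambda x,y:((x-190)/4+334.6,y/4+207.6)
S=lambda x,y:((x-480)/4+219.6,y/4+139.6)
D=lambda x,y:((x-371)/3.9+209.6,(y-384)/3.9+279.6)
jt=[((75,33,16),B(317,14)),((75,-33,16),B(447,53)),((-75,33,16),B(240,303)),((-75,-33,16),B(373,343)),((-7.25,20.5,24),B(303,175)),((-7.25,-20.5,24),B(388,201)),((59.25,0,20),B(377,58))]
js=[((75,33,16),D(766,420)),((-75,33,16),D(415,412)),((-75,-33,16),D(398,535)),((75,-33,16),D(770,545)),((-7.25,20.5,24),D(573,424)),((-7.25,-20.5,24),D(566,501)),((59.25,0,20),D(733,476))]
lt=[((52.5,22,5),A(37,43)),((52.5,-22,5),A(127,29)),((-2,-22,5),A(142,134)),((-2,22,5),A(52,151)),((-52.5,14,5),A(89,250)),((-52.5,-14,5),A(146,238)),((-32.5,0,5),A(110,203))]
ls=[((-52.5,14,5),S(500,118)),((-52.5,-14,5),S(523,144)),((52.5,-22,5),S(701,97)),((-2,-22,5),S(611,126)),((-32.5,0,5),S(545,121))]
for nm,t,s,x0 in(("jig",jt,js,(.55,-.2,0)),("latch",lt,ls,(.55,.2,0))):
    for o in({"top":t},{"side":s},{"top":t,"side":s}):
        p,r=fit(o,x0);print(nm,list(o),np.round(p,4),"rms px",np.sqrt((r**2).mean()).round(2),np.abs(r).max().round(1))
    if nm=="jig":J=p
for n,o in(("top",B(335,239)),("side",D(505,453))):
    r=least_squares(lambda q:(proj(n,pose(J,[(q[0],q[1],30)]))-o).ravel(),(-31,0));print("head in jig",n,r.x)
E
python3 fit0.py
```

```text
jig ['top'] [ 0.4603 -0.207  -0.1887] rms px 0.62 1.3
jig ['side'] [ 0.4607 -0.2066 -0.1792] rms px 0.6 1.3
jig ['top', 'side'] [ 0.4605 -0.2068 -0.1842] rms px 0.63 1.3
latch ['top'] [0.4724 0.1835 0.3205] rms px 0.4 0.9
latch ['side'] [0.472  0.185  0.3585] rms px 0.26 0.5
latch ['top', 'side'] [0.4724 0.1838 0.3261] rms px 0.41 1.0
head in jig top [-33.17811219  -0.57842373]
head in jig side [-32.68573191  -0.58158685]
```

```bash
cat > plan.py <<'E'
import json,os,sys,numpy as np
from scipy.spatial.transform import Rotation as R
from bench import sensors
LATCH=(.4724,.1838,0.,.326); JIG=(.4605,-.2068,.016,-.184)   # seat frames x,y,z,yaw
PHI=.25; GRIP=np.array([26,0,32.])
F="cmd.json"
def wxyz(r): return R.from_quat(np.r_[r[1:],r[0]])
def meas():
    s=sensors.state();return np.array(s["ee_pos"])*1e3,wxyz(s["tcp_rot"]),s
def cmd():
    if os.path.exists(F):
        d=json.load(open(F));return np.array(d["p"]),R.from_quat(d["q"])
    p,r,_=meas();return p,r
# plate->tool
RT=R.from_euler("y",PHI)*R.from_euler("x",np.pi)
TT=GRIP+RT.apply([0,0,19])
TT=np.array(json.load(open("tt.json"))) if os.path.exists("tt.json") else TT
def tool(frame,x,y,z,tilt,dyaw=0.):
    "TCP pose (mm) for plate origin at x,y,z mm in frame, nose-down tilt"
    B=R.from_euler("z",frame[3]);Rp=B*R.from_euler("z",dyaw)*R.from_euler("y",-tilt)
    p=np.array(frame[:3])*1e3+B.apply([x,y,z])
    return p+Rp.apply(TT),Rp*RT
def W(frame,xw,low,tilt,y=0,dyaw=0.):
    "pose with eye nose wall's lower edge at xw, lowest plate point at height low"
    c,s=np.cos(tilt),np.sin(tilt)
    return tool(frame,xw+45.5*c,y,low+52.5*s,tilt,dyaw)
def rows(targets):
    "targets: ((p,R),grip,n)"
    p0,r0=cmd();out=[]
    for (p,r),g,n in targets:
        d=np.round(r0.inv().apply(p-p0),1);a=np.round(np.degrees((r0.inv()*r).as_rotvec()),1)
        out+=[list(map(float,np.r_[d,a,g])) for _ in range(n)]
    for o in out: print([round(v,2) for v in o])
    d,a=np.array(out[-1][:3]),np.radians(out[-1][3:6])
    json.dump({"p":list(p0+r0.apply(d)),"q":list((r0*R.from_rotvec(a)).as_quat())},open("next.json","w"))
def done(): os.replace("next.json",F)
def plate(frame):
    "measured plate pose in frame: x,y,z mm, tilt, yaw; and wall x, low z"
    p,r,s=meas();B=R.from_euler("z",frame[3]);Rp=r*RT.inv();o=B.inv().apply(p-Rp.apply(TT)-np.array(frame[:3])*1e3)
    e=(B.inv()*Rp).as_euler("ZYX");t=-e[1]
    f=B.inv().apply(s["wrist_force"]);m=B.inv().apply(s["ft_torque"])
    q,rq=cmd();
    print("t %.2f plate xyz"%s["t"],o.round(1),"tilt %.3f yaw %.3f roll %.3f"%(t,e[0],e[2]),"wall x %.1f low %.1f"%(o[0]-45.5*np.cos(t),o[2]-52.5*np.sin(t)),"F",f.round(1),"M",m.round(2),"open %.4f gf %.1f"%(s["opening"],s["gripper_force"]),"cmd-meas",(q-p).round(1))
E
python3 - <<'E'
from plan import *
p,r=cmd(); T=tool(LATCH,0,0,60,0)
rows([((np.array([500,-250,220]),r),-.08,8)]); done()
rows([(T,-.08,8)]); print(T[0])
E
```

```text
[403.1, -262.7, -35.1, 0.0, 0.0, 0.0, -0.08]
[403.1, -262.7, -35.1, 0.0, 0.0, 0.0, -0.08]
[403.1, -262.7, -35.1, 0.0, 0.0, 0.0, -0.08]
[403.1, -262.7, -35.1, 0.0, 0.0, 0.0, -0.08]
[403.1, -262.7, -35.1, 0.0, 0.0, 0.0, -0.08]
[403.1, -262.7, -35.1, 0.0, 0.0, 0.0, -0.08]
[403.1, -262.7, -35.1, 0.0, 0.0, 0.0, -0.08]
[403.1, -262.7, -35.1, 0.0, 0.0, 0.0, -0.08]
[123.9, -422.9, 146.4, -0.2, -14.3, -1.4, -0.08]
[123.9, -422.9, 146.4, -0.2, -14.3, -1.4, -0.08]
[123.9, -422.9, 146.4, -0.2, -14.3, -1.4, -0.08]
[123.9, -422.9, 146.4, -0.2, -14.3, -1.4, -0.08]
[123.9, -422.9, 146.4, -0.2, -14.3, -1.4, -0.08]
[123.9, -422.9, 146.4, -0.2, -14.3, -1.4, -0.08]
[123.9, -422.9, 146.4, -0.2, -14.3, -1.4, -0.08]
[123.9, -422.9, 146.4, -0.2, -14.3, -1.4, -0.08]
[492.57750944 190.62124245  73.59066399]
```

Request:
{"op": "drive_tool", "data": {"plan": [403.1,-262.7,-35.1,0,0,0,-0.08,403.1,-262.7,-35.1,0,0,0,-0.08,403.1,-262.7,-35.1,0,0,0,-0.08,403.1,-262.7,-35.1,0,0,0,-0.08,403.1,-262.7,-35.1,0,0,0,-0.08,403.1,-262.7,-35.1,0,0,0,-0.08,403.1,-262.7,-35.1,0,0,0,-0.08,403.1,-262.7,-35.1,0,0,0,-0.08]}}

```text
t: 1.7
ee_pos: [0.5017, -0.2472, 0.2205]
tcp_rot: [0.0, 0.988, 0.151, 0.001]
wrist_force: [-0.2, 0.0, -0.6]
opening: 0.0408
gripper_force: 0.0
```

Request:
{"op": "drive_tool", "data": {"plan": [123.9,-422.9,125,0,-14.3,-1.4,-0.08,123.9,-422.9,125,0,-14.3,-1.4,-0.08,123.9,-422.9,125,0,-14.3,-1.4,-0.08,123.9,-422.9,125,0,-14.3,-1.4,-0.08,123.9,-422.9,125,0,-14.3,-1.4,-0.08,123.9,-422.9,125,0,-14.3,-1.4,-0.08,123.9,-422.9,125,0,-14.3,-1.4,-0.08,123.9,-422.9,125,0,-14.3,-1.4,-0.08]}}

```text
t: 2.7
ee_pos: [0.4909, 0.195, 0.0941]
tcp_rot: [0.018, 0.979, 0.164, -0.124]
wrist_force: [-0.0, -0.4, -0.0]
opening: 0.0397
gripper_force: 0.0
```

```bash
python3 - <<'E'
from plan import *
p,r,s=meas();print(p,s["wrist_force"],np.abs(s["joint_vel"]).max(),s["joint_positions"].round(2))
json.dump({"p":list(p),"q":list(r.as_quat())},open(F,"w"))
plate(LATCH)
rows([(tool(LATCH,0,0,0,0),-.08,8)]);done()
import cv2
from bench import snapshot
t=snapshot("top");s=snapshot("side")
cv2.imwrite("pics/a.png",np.vstack([cv2.resize(t[150:290,110:260],(600,560))[:300],cv2.resize(s[90:190,180:330],(600,400))[:300]]))
E
```

```text
[490.93126463 194.95495528  94.14229818] [-0.00910077 -0.38499039 -0.04031706] 0.24182458145755545 [ 0.    0.42 -0.57  1.62  0.17  1.41 -1.83]
t 2.70 plate xyz [-0.2  4.6 80.6] tilt -0.001 yaw 0.005 roll 0.005 wall x -45.7 low 80.6 F [-0.1 -0.4 -0. ] M [-0.03 -0.25 -0.01] open 0.0397 gf 0.0 cmd-meas [0. 0. 0.]
[20.1, 5.1, 78.0, -0.2, 0.0, 0.4, -0.08]
[20.1, 5.1, 78.0, -0.2, 0.0, 0.4, -0.08]
[20.1, 5.1, 78.0, -0.2, 0.0, 0.4, -0.08]
[20.1, 5.1, 78.0, -0.2, 0.0, 0.4, -0.08]
[20.1, 5.1, 78.0, -0.2, 0.0, 0.4, -0.08]
[20.1, 5.1, 78.0, -0.2, 0.0, 0.4, -0.08]
[20.1, 5.1, 78.0, -0.2, 0.0, 0.4, -0.08]
[20.1, 5.1, 78.0, -0.2, 0.0, 0.4, -0.08]
```

View pics/a.png

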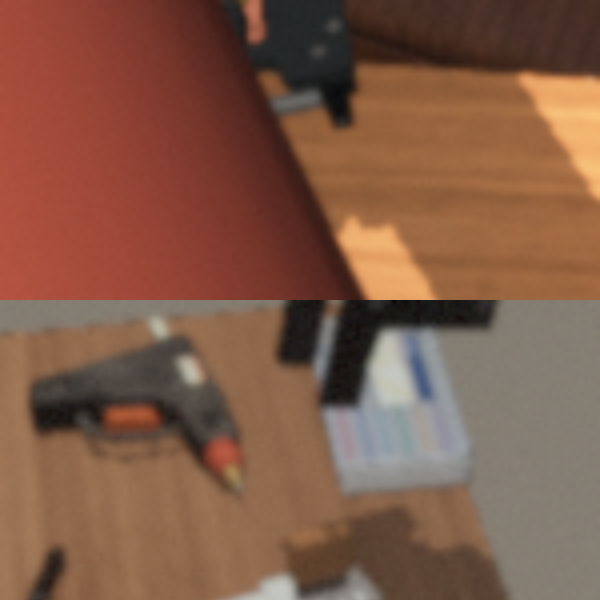

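Request:
{"op": "drive_tool", "data": {"plan": [0,0,0,0,0,0,-0.08,0,0,0,0,0,0,-0.08,0,0,0,0,0,0,-0.08]}}

```text
t: 3.18
ee_pos: [0.4932, 0.1894, 0.0954]
tcp_rot: [0.019, 0.979, 0.16, -0.123]
wrist_force: [0.6, -0.0, 0.3]
opening: 0.04
gripper_force: 0.0
```

```bash
cat > a.py <<'E'
from plan import *
def anchor():
    p,r,s=meas();json.dump({"p":list(p),"q":list(r.as_quat())},open(F,"w"));print("vel",np.abs(s["joint_vel"]).max())
E
python3 - <<'E'
from a import *
anchor();plate(LATCH)
rows([(tool(LATCH,0,0,0,0),-.08,1)]);done()
E
```

```text
vel 0.006838827773946413
t 3.17 plate xyz [ 0.2 -1.3 81.7] tilt 0.001 yaw -0.002 roll 0.002 wall x -45.3 low 81.7 F [ 0.6 -0.2  0.3] M [ 0.02 -0.28  0.03] open 0.0400 gf 0.0 cmd-meas [0. 0. 0.]
[20.0, -1.2, 79.3, -0.2, -0.1, -0.1, -0.08]
```

Request:
{"op": "drive_tool", "data": {"plan": [6,-1.2,24,0,0,0,-0.08,12,-1.2,48,0,0,0,-0.08,16,-1.2,64,0,0,0,-0.08,19,-1.2,75,0,0,0,-0.08,20,-1.2,79.3,0,0,0,-0.08,20,-1.2,79.3,0,0,0,-0.08,20,-1.2,79.3,0,0,0,-0.08]}}

```text
t: 4.05
ee_pos: [0.4924, 0.1922, 0.0138]
tcp_rot: [0.019, 0.979, 0.161, -0.123]
wrist_force: [0.1, 0.5, 0.5]
opening: 0.04
gripper_force: 0.0
```

```bash
python3 - <<'E'
from a import *
plate(LATCH)
import cv2
from bench import snapshot
s=snapshot("side")
cv2.imwrite("pics/b.png",cv2.resize(s[110:190,200:310],(770,560),interpolation=cv2.INTER_CUBIC))
E
```

```text
t 4.05 plate xyz [0.3 1.6 0.2] tilt 0.001 yaw -0.000 roll 0.003 wall x -45.2 low 0.1 F [0.3 0.4 0.5] M [ 0.02 -0.29  0.  ] open 0.0400 gf 0.0 cmd-meas [ 0.2 -1.5 -0.2]
```

View pics/b.png

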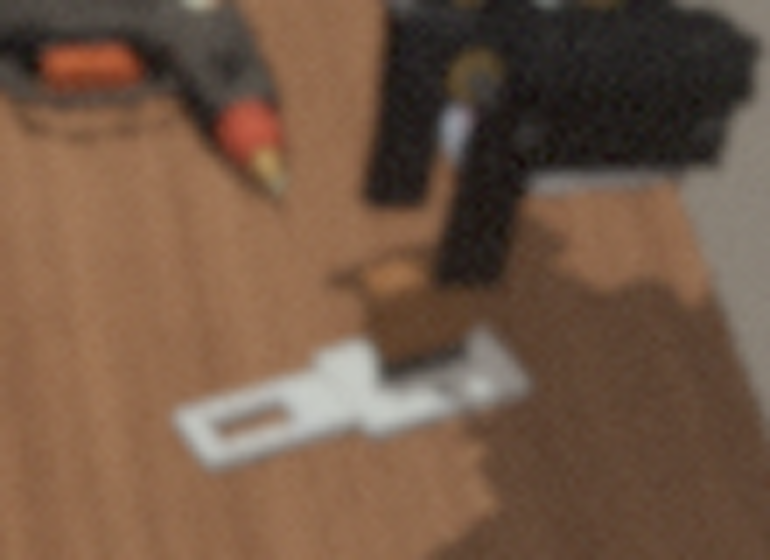

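```bash
python3 - <<'E'
from a import *
from h import *
p,r,s=meas();plate(LATCH)
for o in([0,0,0],[0,20,0],[0,-20,0],[0,0,-19]):
    q=proj("side",(p+r.apply(o))/1e3)[0];print(o,q,(q-[200,110])*7)
from bench import snapshot
s=snapshot("side")
cv2.imwrite("pics/c.png",cv2.resize(s[110:190,200:310],(770,560),interpolation=cv2.INTER_CUBIC))
E
```

```text
t 4.10 plate xyz [0.3 1.6 0.1] tilt 0.001 yaw -0.000 roll 0.003 wall x -45.2 low 0.1 F [ 0.2 -0.   0.4] M [-0.03 -0.33 -0.04] open 0.0398 gf 0.0 cmd-meas [ 0.2 -1.5 -0.2]
[0, 0, 0] [257.94647401 159.46343069] [405.62531809 346.24401486]
[0, 20, 0] [261.83515746 164.21878999] [432.84610225 379.53152992]
[0, -20, 0] [254.15342363 154.82546501] [379.07396541 313.7782551 ]
[0, 0, -19] [259.60786529 151.91814471] [417.25505706 293.42701295]
```

View pics/c.png

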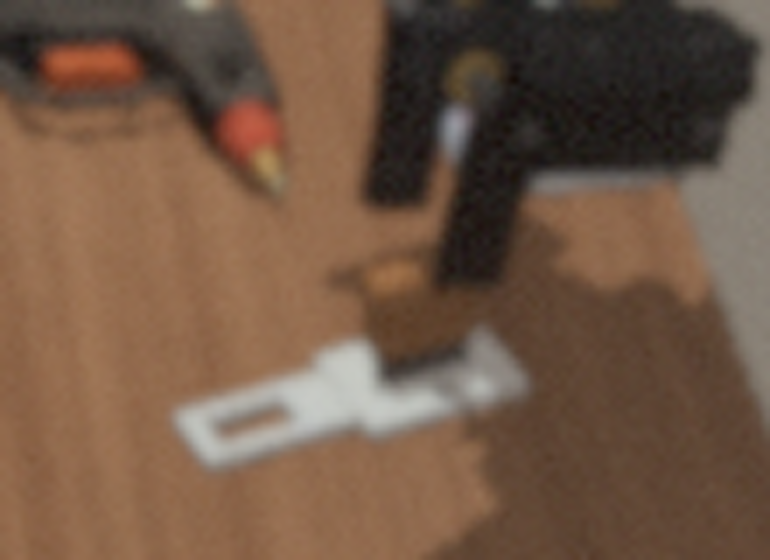

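Request:
{"op": "drive_tool", "data": {"plan": [0,0,0,0,0,0,-0.4,0,0,0,0,0,0,-0.8,0,0,0,0,0,0,-0.8,0,0,0,0,0,0,-0.8]}}

```text
t: 4.65
ee_pos: [0.4919, 0.192, 0.0132]
tcp_rot: [0.019, 0.979, 0.161, -0.123]
wrist_force: [-0.1, 1.2, -0.5]
opening: 0.0117
gripper_force: 0.0
```

```bash
python3 - <<'E'
from a import *
import cv2
plate(LATCH)
from bench import snapshot
s=snapshot("side");t=snapshot("top")
cv2.imwrite("pics/d.png",np.vstack([cv2.resize(s[120:185,210:300],(630,455),interpolation=cv2.INTER_CUBIC)]))
cv2.imwrite("pics/d2.png",t)
print(meas()[2]["joint_positions"])
E
```

```text
t 4.65 plate xyz [-0.2  1.5 -0.4] tilt 0.000 yaw -0.000 roll 0.003 wall x -45.7 low -0.4 F [ 0.3  1.2 -0.5] M [-0.   -0.32  0.01] open 0.0117 gf 0.0 cmd-meas [ 0.6 -1.3  0.4]
[-0.00964846  0.50616271 -0.54410635  1.68619763  0.21078244  1.269442
 -1.86101978]
```

View pics/d.png

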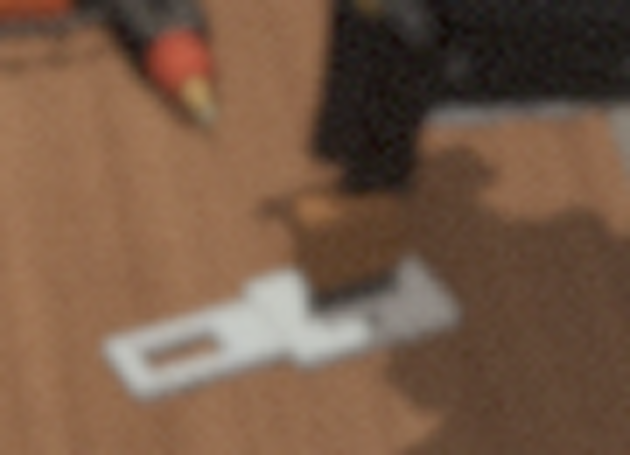

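```bash
python3 - <<'E'
from a import *
from h import *
p,r,s=meas()
def sol(px,p,r,dy=0):
    q=least_squares(lambda v:(proj("side",(p+r.apply([v[0],dy,v[1]]))/1e3)[0]-px),(0,-30)).x;print("dx,dz",q, "world",p+r.apply([q[0],dy,q[1]]))
sol(np.array([375/7+209.6,190/7+119.6]),p,r)
# far/near tips in pic b (open 40) 
for px,dy in(((470/7+199.6,281/7+109.6),20),((395/7+199.6,205/7+109.6),-20)): sol(np.array(px),p,r,dy)
# pic a at t=2.7
pa=np.array([490.93,194.95,94.14])
for px,dy in(((342/4+179.6,103/4+89.6),20),((296/4+179.6,63/4+89.6),-20)): sol(np.array(px),pa,r,dy)
print("opposite: latch grip px",proj("side",pose((.4724,.1838,.326),[(26,0,44)])))
t=cv2.imread("pics/d2.png");cv2.imwrite("pics/d3.png",cv2.resize(t[140:260,120:240],(600,600),interpolation=cv2.INTER_CUBIC))
E
```

```text
dx,dz [  6.16808975 -32.23647793] world [505.18463728 196.34112404  42.91569378]
dx,dz [  4.17241891 -36.39413428] world [510.73391265 177.09058799  47.37565041]
dx,dz [ -3.60697635 -40.85313138] world [491.8338326  212.90491673  53.74137713]
dx,dz [  4.06206372 -37.20107558] world [509.80186404 180.10298112 129.12341269]
dx,dz [ -4.1471359  -40.19612905] world [490.16339637 215.67201398 134.17670793]
opposite: latch grip px [[259.61351666 147.72293638]]
```

View pics/d3.png

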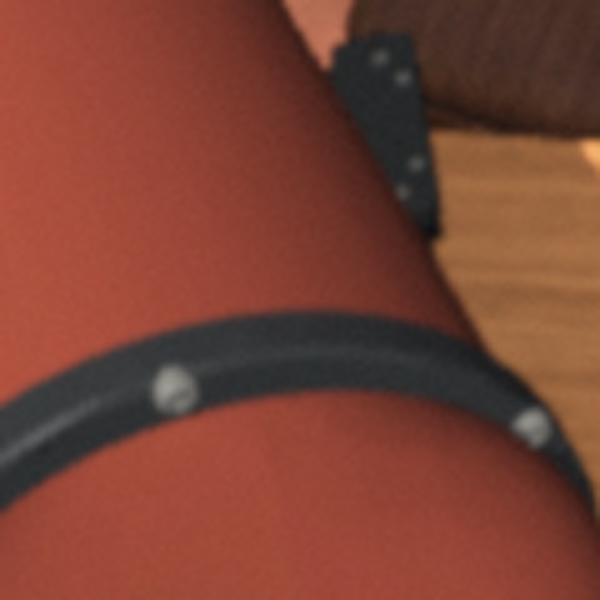

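```bash
sed -i 's/RT.apply(\[0,0,19\])/RT.apply([0,0,19+38.])/' plan.py; python3 - <<'E'
from a import *
anchor();plate(LATCH)
rows([(tool(LATCH,0,0,4,0),-.08,1),(tool(LATCH,0,0,0,0),-.08,1)]);done()
E
```

```text
vel 0.0024220671406126695
t 4.75 plate xyz [ 9.2  1.4 36.4] tilt 0.000 yaw -0.000 roll 0.003 wall x -36.3 low 36.4 F [-0.   0.1 -0. ] M [-0.05 -0.29  0.03] open 0.0097 gf 0.0 cmd-meas [0. 0. 0.]
[-0.9, 1.6, 33.7, -0.2, -0.0, 0.0, -0.08]
[0.0, 1.6, 37.6, -0.2, -0.0, 0.0, -0.08]
```

Request:
{"op": "drive_tool", "data": {"plan": [0,0,0,0,0,0,-0.08,0,0,0,0,0,0,-0.08,0,0,0,0,0,0,-0.08,0,1.5,10,0,0,0,-0.08,0,1.5,20,0,0,0,-0.08,0,1.5,27,0,0,0,-0.08,0,1.5,33,0,0,0,-0.08,0,1.5,33,0,0,0,-0.08]}}

```text
t: 5.75
ee_pos: [0.4843, 0.1879, -0.0193]
tcp_rot: [0.019, 0.979, 0.161, -0.123]
wrist_force: [0.2, -0.8, 0.2]
opening: 0.0399
gripper_force: 0.0
```

```bash
python3 - <<'E'
from a import *
plate(LATCH)
E
```

```text
t 5.75 plate xyz [0.7 0.  4. ] tilt -0.000 yaw 0.000 roll 0.003 wall x -44.8 low 4.0 F [-0.1 -0.9  0.2] M [-0.01 -0.32  0.02] open 0.0399 gf 0.0 cmd-meas [-0.6 -0.3 -4. ]
```

Request:
{"op": "drive_tool", "data": {"plan": [0,0,4,0,0,0,-0.08,0,0,4,0,0,0,-0.3,0,0,4,0,0,0,-0.55,0,0,4,0,0,0,-0.65,0,0,4,0,0,0,-1,0,0,4,0,0,0,-1,0,0,4,0,0,0,-1,0,0,4,0,0,0,-1]}}

```text
t: 6.75
ee_pos: [0.4838, 0.188, -0.0225]
tcp_rot: [0.019, 0.979, 0.161, -0.123]
wrist_force: [-0.3, 0.9, 1.6]
opening: 0.0134
gripper_force: 30.0
```

```bash
python3 - <<'E'
from a import *
plate(LATCH);anchor()
# plate in tool: assume x=0,z=0 in LATCH frame, y=centred
p,r,s=meas();B=R.from_euler("z",LATCH[3]);o=B.inv().apply(p-np.array(LATCH[:3])*1e3)
print("TT nominal",TT,"now",o)
tt=[o[0],0.,o[2]];json.dump(tt,open("tt.json","w"))
Rp=r*RT.inv();print(Rp.as_euler("ZYX"))
E
```

```text
t 6.75 plate xyz [0.2 0.2 0.7] tilt 0.001 yaw 0.000 roll 0.003 wall x -45.3 low 0.7 F [0.  1.  1.6] M [ 0.23 -0.26 -0.11] open 0.0134 gf 30.0 cmd-meas [-0.2 -0.4 -0.7]
vel 0.0016451914607700522
TT nominal [ 1.18979743e+01 -6.98048676e-15 -2.32280080e+01] now [ 12.13701958   0.29736349 -22.51607546]
[ 0.32609531 -0.00074044  0.003276  ]
```

```bash
python3 - <<'E'
from a import *
rows([(tool(LATCH,0,0,80,0),-1,1)]);done()
rows([(tool(JIG,20,0,70,0.1),-1,1)]);done()
rows([(W(JIG,-54,45,.52),-1,1)]);done()
print(cmd()[0])
E
```

```text
[-19.7, 0.0, -77.5, -0.2, -0.0, 0.1, -1.0]
[-116.4, 383.1, 22.2, 5.8, 5.6, 28.6, -1.0]
[-28.1, 0.0, -4.6, 0.0, 24.0, 0.0, -1.0]
[ 467.61069671 -208.1210956    73.58010726]
```

Request:
{"op": "drive_tool", "data": {"plan": [-2.5,0,-10,0,0,0,-1,-8,0,-30,0,0,0,-1,-14,0,-55,0,0,0,-1,-19.7,0,-77.5,0,0,0,-1,-19.7,0,-77.5,0,0,0,-1,-19.7,0,-77.5,0,0,0,-1]}}

```text
t: 7.5
ee_pos: [0.4837, 0.1872, 0.0572]
tcp_rot: [0.019, 0.979, 0.161, -0.123]
wrist_force: [-0.2, -0.2, -2.0]
opening: 0.014
gripper_force: 30.0
```

Request:
{"op": "drive_tool", "data": {"plan": [-10,32,2,0.5,0.5,2.4,-1,-30,98,5,1.5,1.4,7.3,-1,-48,160,9,2.4,2.3,12,-1,-67,220,13,3.3,3.2,16.4,-1,-85,280,16,4.2,4.1,21,-1,-103,340,20,5.2,5,25.4,-1,-113,373,22,5.6,5.4,27.8,-1,-116.4,383.1,22.2,5.8,5.6,28.6,-1]}}

```text
t: 8.5
ee_pos: [0.4928, -0.2171, 0.0622]
tcp_rot: [-0.008, 0.993, -0.094, -0.076]
wrist_force: [0.4, 0.4, -0.7]
opening: 0.0138
gripper_force: 30.0
```

Request:
{"op": "drive_tool", "data": {"plan": [0,0,0,0,2,0,-1,-7,0,-1,0,7,0,-1,-15,0,-2.5,0,13,0,-1,-22,0,-4,0,19,0,-1,-28.1,0,-4.6,0,24,0,-1,-28.1,0,-4.6,0,24,0,-1,-28.1,0,-4.6,0,24,0,-1,-28.1,0,-4.6,0,24,0,-1]}}

```text
t: 9.5
ee_pos: [0.4688, -0.208, 0.0721]
tcp_rot: [0.01, 0.987, -0.09, 0.133]
wrist_force: [-0.0, -0.1, 0.1]
opening: 0.0139
gripper_force: 30.0
```

```bash
python3 - <<'E'
from a import *
plate(JIG);anchor()
import cv2
from bench import snapshot
t=snapshot("top");s=snapshot("side")
a=cv2.resize(t[190:310,320:420],(500,600),interpolation=cv2.INTER_CUBIC);b=cv2.resize(s[240:340,200:320],(720,600),interpolation=cv2.INTER_CUBIC)
cv2.imwrite("pics/e.png",cv2.resize(np.hstack([a[:,:],b]),(800,393)))
cv2.imwrite("pics/e_t.png",t);cv2.imwrite("pics/e_s.png",s)
E
```

```text
t 9.50 plate xyz [-13.3   0.3  69.7] tilt 0.517 yaw 0.000 roll 0.004 wall x -52.8 low 43.8 F [ 0.  -0.1  0.1] M [0.05 0.42 0.01] open 0.0139 gf 30.0 cmd-meas [-1.2 -0.2  1.4]
vel 0.00602085078678523
```

View pics/e.png

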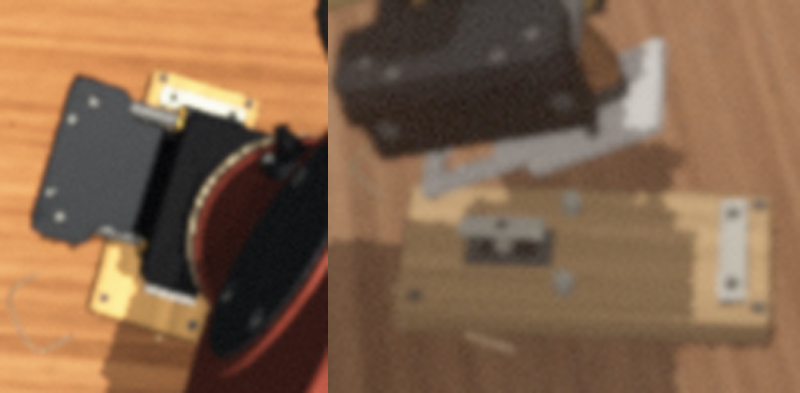

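```bash
cat > pp.py <<'E'
from a import *
from h import proj
def pred(frame,pts,cam="side"):
    p,r,s=meas();Rp=r*RT.inv();o=p-Rp.apply(TT)
    return proj(cam,(o+Rp.apply(np.array(pts,float)))/1e3)
E
python3 - <<'E'
from pp import *
q=pred(JIG,[(-52.5,14,5),(-52.5,-14,5),(-52.5,-14,0),(52.5,22,5),(52.5,-22,5),(52.5,-22,0),(-2,-22,0),(-32.5,0,2.5)])
print(q.round(1));print(((q-[199.7,239.7])*3.934+[328,0]).round(0))
rows([(W(JIG,-53.5,8,.52),-1,1)])
print(W(JIG,-53.5,8,.52)[0])
E
```

```text
[[225.  275.2]
 [222.8 289.1]
 [224.6 291.1]
 [283.9 249.5]
 [282.8 271.5]
 [284.5 273.6]
 [252.3 285.1]
 [235.7 279.1]]
[[428. 140.]
 [419. 194.]
 [426. 202.]
 [659.  38.]
 [655. 125.]
 [662. 133.]
 [535. 179.]
 [470. 155.]]
[-10.1, 0.5, 34.1, -0.2, 0.2, 0.1, -1.0]
[ 468.07621709 -208.20997198   36.57696906]
```

Request:
{"op": "drive_tool", "data": {"plan": [-2.5,0.5,8,0,0.2,0,-1,-5,0.5,17,0,0.2,0,-1,-8,0.5,27,0,0.2,0,-1,-10.1,0.5,34.1,0,0.2,0,-1,-10.1,0.5,34.1,0,0.2,0,-1]}}

```text
t: 10.22
ee_pos: [0.4665, -0.2084, 0.0357]
tcp_rot: [0.011, 0.987, -0.091, 0.134]
wrist_force: [0.5, 0.1, -1.0]
opening: 0.0136
gripper_force: 30.0
```

```bash
python3 - <<'E'
from a import *
done();plate(JIG)
rows([(W(JIG,-53.5,z,.52),-1,1) for z in(5,3,1.5,0)])
E
```

```text
t 10.22 plate xyz [-15.5  -0.5  33.2] tilt 0.520 yaw -0.001 roll 0.004 wall x -55.0 low 7.1 F [ 0.5  0.2 -1. ] M [ 0.07  0.48 -0.01] open 0.0136 gf 30.0 cmd-meas [1.5 0.2 0.9]
[-0.8, 0.0, 2.9, -0.0, -0.0, -0.0, -1.0]
[-1.3, 0.0, 4.8, -0.0, -0.0, -0.0, -1.0]
[-1.7, 0.0, 6.3, -0.0, -0.0, -0.0, -1.0]
[-2.1, 0.0, 7.7, -0.0, -0.0, -0.0, -1.0]
```

Request:
{"op": "drive_tool", "data": {"plan": [-0.6,0,2.2,0,0,0,-1,-1.2,0,4.3,0,0,0,-1,-1.2,0,4.3,0,0,0,-1]}}

```text
t: 10.6
ee_pos: [0.4671, -0.2087, 0.0321]
tcp_rot: [0.011, 0.987, -0.091, 0.135]
wrist_force: [-0.6, 0.3, -0.9]
opening: 0.0137
gripper_force: 30.0
```

```bash
python3 - <<'E'
from a import *
plate(JIG)
E
```

```text
t 10.60 plate xyz [-14.9  -0.7  29.6] tilt 0.521 yaw -0.001 roll 0.003 wall x -54.4 low 3.5 F [-0.6  0.2 -0.9] M [0.04 0.39 0.05] open 0.0137 gf 30.0 cmd-meas [1.  0.5 4.5]
```

Continue in 1 mm steps down until touch.

Request:
{"op": "drive_tool", "data": {"plan": [-0.3,0,1,0,0,0,-1,-0.5,0,2,0,0,0,-1,-0.5,0,2,0,0,0,-1]}}

```text
t: 10.98
ee_pos: [0.4671, -0.2087, 0.03]
tcp_rot: [0.011, 0.987, -0.091, 0.135]
wrist_force: [0.4, -0.0, -1.6]
opening: 0.014
gripper_force: 30.0
```

Request:
{"op": "drive_tool", "data": {"plan": [-0.1,0,0.5,0,0,0,-1,-0.3,0,1,0,0,0,-1,-0.3,0,1,0,0,0,-1]}}

```text
t: 11.35
ee_pos: [0.467, -0.2086, 0.029]
tcp_rot: [0.011, 0.987, -0.091, 0.135]
wrist_force: [0.0, 0.3, -1.5]
opening: 0.0137
gripper_force: 30.0
```

```bash
python3 - <<'E'
from a import *
plate(JIG)
E
```

```text
t 11.35 plate xyz [-15.   -0.7  26.4] tilt 0.521 yaw -0.001 roll 0.003 wall x -54.4 low 0.3 F [ 0.   0.3 -1.5] M [ 0.05  0.41 -0.01] open 0.0137 gf 30.0 cmd-meas [1.  0.4 7.6]
```

Request:
{"op": "drive_tool", "data": {"plan": [-0.1,0,0.5,0,0,0,-1,-0.1,0,0.5,0,0,0,-1]}}

```text
t: 11.6
ee_pos: [0.4671, -0.2087, 0.0285]
tcp_rot: [0.011, 0.987, -0.091, 0.135]
wrist_force: [-0.6, -0.3, -1.2]
opening: 0.014
gripper_force: 30.0
```

Request:
{"op": "drive_tool", "data": {"plan": [-0.1,0,0.5,0,0,0,-1,-0.1,0,0.5,0,0,0,-1]}}

```text
t: 11.85
ee_pos: [0.4672, -0.2087, 0.028]
tcp_rot: [0.011, 0.987, -0.091, 0.135]
wrist_force: [-0.9, 1.0, -2.3]
opening: 0.0141
gripper_force: 30.0
```

```bash
python3 - <<'E'
from a import *
plate(JIG)
E
```

```text
t 11.85 plate xyz [-14.8  -0.7  25.5] tilt 0.521 yaw -0.001 roll 0.003 wall x -54.3 low -0.7 F [-1.   0.8 -2.3] M [0.03 0.45 0.03] open 0.0141 gf 30.0 cmd-meas [0.8 0.5 8.6]
```

Request:
{"op": "drive_tool", "data": {"plan": [-0.2,0,0.8,0,0,0,-1,-0.2,0,0.8,0,0,0,-1]}}

```text
t: 12.1
ee_pos: [0.4675, -0.2088, 0.0275]
tcp_rot: [0.011, 0.987, -0.091, 0.135]
wrist_force: [-0.7, -0.2, 2.3]
opening: 0.014
gripper_force: 30.0
```

Request:
{"op": "drive_tool", "data": {"plan": [-0.2,0,0.8,0,0,0,-1,-0.2,0,0.8,0,0,0,-1]}}

```text
t: 12.35
ee_pos: [0.468, -0.2089, 0.027]
tcp_rot: [0.011, 0.987, -0.091, 0.135]
wrist_force: [0.1, -0.1, 4.9]
opening: 0.0135
gripper_force: 30.0
```

```bash
python3 - <<'E'
from pp import *
plate(JIG)
import cv2
from bench import snapshot
s=snapshot("side");cv2.imwrite("pics/f.png",cv2.resize(s[255:335,205:315],(770,560),interpolation=cv2.INTER_CUBIC))
q=pred(JIG,[(-52.5,14,5),(-52.5,-14,5),(-52.5,-14,0),(52.5,22,5),(52.5,-22,5),(52.5,-22,0),(-2,-22,0),(-32.5,0,2.5)])
print(((q-[204.6,254.6])*7).round(0))
E
```

```text
t 12.35 plate xyz [-14.   -0.7  24.4] tilt 0.523 yaw -0.001 roll 0.003 wall x -53.4 low -1.8 F [ 0.1 -0.1  4.9] M [ 0.17  0.42 -0.02] open 0.0135 gf 30.0 cmd-meas [0.  0.7 9.6]
[[157. 280.]
 [142. 377.]
 [155. 389.]
 [553. 110.]
 [545. 265.]
 [557. 278.]
 [341. 353.]
 [229. 308.]]
```

View pics/f.png

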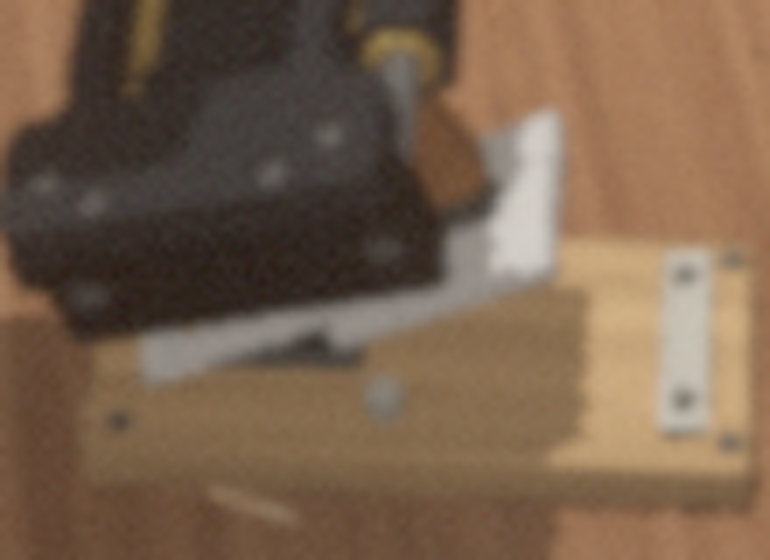

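```bash
sed -i 's/JIG=(.4605,-.2068,.016,/JIG=(.4605,-.2068,.0146,/' plan.py; python3 - <<'E'
from a import *
anchor();plate(JIG)
rows([(W(JIG,x,.6,.53),-1,1) for x in(-53.4,-50,-47,-44,-41,-38)])
E
```

```text
vel 0.0020444401465527454
t 12.40 plate xyz [-14.1  -0.7  25.8] tilt 0.523 yaw -0.001 roll 0.003 wall x -53.5 low -0.4 F [0.9 1.2 5.6] M [0.17 0.43 0.02] open 0.0136 gf 30.0 cmd-meas [0. 0. 0.]
[0.4, -0.7, -1.4, -0.2, 0.4, 0.0, -1.0]
[3.7, -0.7, -0.5, -0.2, 0.4, 0.0, -1.0]
[6.6, -0.7, 0.3, -0.2, 0.4, 0.0, -1.0]
[9.5, -0.7, 1.1, -0.2, 0.4, 0.0, -1.0]
[12.4, -0.7, 1.9, -0.2, 0.4, 0.0, -1.0]
[15.2, -0.7, 2.7, -0.2, 0.4, 0.0, -1.0]
```

Request:
{"op": "drive_tool", "data": {"plan": [0.4,-0.2,-1.5,0,0.4,0,-1,0.4,-0.2,-1.5,0,0.4,0,-1,2,-0.2,-1.1,0,0.4,0,-1,3.7,-0.2,-0.7,0,0.4,0,-1,5.2,-0.2,-0.3,0,0.4,0,-1,6.6,-0.2,0.1,0,0.4,0,-1]}}

```text
t: 13.15
ee_pos: [0.4736, -0.2096, 0.0279]
tcp_rot: [0.011, 0.986, -0.091, 0.138]
wrist_force: [-0.4, 0.1, 0.1]
opening: 0.0135
gripper_force: 30.0
```

```bash
python3 - <<'E'
from a import *
plate(JIG)
E
```

```text
t 13.15 plate xyz [-8.4 -0.4 26.7] tilt 0.528 yaw -0.001 roll 0.003 wall x -47.7 low 0.2 F [-0.4 -0.   0.1] M [0.03 0.62 0.06] open 0.0135 gf 30.0 cmd-meas [-5.7  0.8 -1. ]
```

Request:
{"op": "drive_tool", "data": {"plan": [1.4,0,0.3,0,0,0,-1,2.9,0,0.7,0,0,0,-1,4.3,0,1.1,0,0,0,-1,5.8,0,1.4,0,0,0,-1,5.8,0,1.4,0,0,0,-1]}}

```text
t: 13.78
ee_pos: [0.4795, -0.2107, 0.0283]
tcp_rot: [0.011, 0.986, -0.091, 0.138]
wrist_force: [-0.5, 0.1, -1.4]
opening: 0.0137
gripper_force: 30.0
```

Request:
{"op": "drive_tool", "data": {"plan": [1,0,0.3,0,0,0,-1,1.9,0,0.5,0,0,0,-1,1.9,0,0.5,0,0,0,-1]}}

```text
t: 14.15
ee_pos: [0.4814, -0.2111, 0.0283]
tcp_rot: [0.011, 0.986, -0.091, 0.138]
wrist_force: [-0.6, 0.6, -2.2]
opening: 0.0135
gripper_force: 30.0
```

```bash
python3 - <<'E'
from a import *
plate(JIG)
E
```

```text
t 14.15 plate xyz [-0.5 -0.5 27.1] tilt 0.528 yaw -0.001 roll 0.003 wall x -39.8 low 0.6 F [-0.7  0.5 -2.2] M [ 0.04  0.45 -0.04] open 0.0135 gf 30.0 cmd-meas [-13.5   2.2  -1.4]
```

Good; feel for the stem in 1 mm then 0.5 mm steps.

Request:
{"op": "drive_tool", "data": {"plan": [0.5,0,0.2,0,0,0,-1,1,0,0.3,0,0,0,-1,1,0,0.3,0,0,0,-1]}}

```text
t: 14.52
ee_pos: [0.4824, -0.2113, 0.0283]
tcp_rot: [0.011, 0.986, -0.091, 0.138]
wrist_force: [-0.1, 0.1, -0.9]
opening: 0.0138
gripper_force: 30.0
```

Request:
{"op": "drive_tool", "data": {"plan": [0.5,0,0.2,0,0,0,-1,1,0,0.3,0,0,0,-1,1,0,0.3,0,0,0,-1]}}

```text
t: 14.9
ee_pos: [0.4834, -0.2115, 0.0283]
tcp_rot: [0.011, 0.986, -0.091, 0.138]
wrist_force: [0.0, -0.3, -1.3]
opening: 0.014
gripper_force: 30.0
```

Request:
{"op": "drive_tool", "data": {"plan": [0.5,0,0.1,0,0,0,-1,0.7,0,0.2,0,0,0,-1,0.7,0,0.2,0,0,0,-1]}}

```text
t: 15.28
ee_pos: [0.4841, -0.2116, 0.0283]
tcp_rot: [0.011, 0.986, -0.091, 0.138]
wrist_force: [0.3, -0.7, -1.9]
opening: 0.0135
gripper_force: 30.0
```

```bash
python3 - <<'E'
from a import *
plate(JIG)
E
```

```text
t 15.28 plate xyz [ 2.3 -0.4 27. ] tilt 0.528 yaw -0.001 roll 0.003 wall x -37.0 low 0.6 F [ 0.4 -0.6 -1.9] M [0.05 0.42 0.03] open 0.0135 gf 30.0 cmd-meas [-16.2   2.7  -1.3]
```

Request:
{"op": "drive_tool", "data": {"plan": [0.5,0,0.1,0,0,0,-1,0.7,0,0.2,0,0,0,-1,0.7,0,0.2,0,0,0,-1]}}

```text
t: 15.65
ee_pos: [0.4848, -0.2117, 0.0282]
tcp_rot: [0.011, 0.986, -0.091, 0.138]
wrist_force: [0.7, 0.7, -1.8]
opening: 0.0134
gripper_force: 30.0
```

Request:
{"op": "drive_tool", "data": {"plan": [0.5,0,0.1,0,0,0,-1,0.7,0,0.2,0,0,0,-1,0.7,0,0.2,0,0,0,-1]}}

```text
t: 16.02
ee_pos: [0.4853, -0.2118, 0.0281]
tcp_rot: [0.011, 0.986, -0.091, 0.138]
wrist_force: [-1.6, 0.8, -1.0]
opening: 0.0137
gripper_force: 30.0
```

```bash
python3 - <<'E'
from a import *
plate(JIG)
E
```

```text
t 16.02 plate xyz [ 3.4 -0.5 26.8] tilt 0.528 yaw -0.001 roll 0.003 wall x -35.9 low 0.4 F [-1.8  0.5 -1. ] M [-0.    0.84  0.03] open 0.0137 gf 30.0 cmd-meas [-17.3   2.9  -1.1]
```

Request:
{"op": "drive_tool", "data": {"plan": [0.4,0,0.1,0,0,0,-1,0.4,0,0.1,0,0,0,-1]}}

```text
t: 16.27
ee_pos: [0.4855, -0.2118, 0.028]
tcp_rot: [0.011, 0.986, -0.091, 0.138]
wrist_force: [-3.3, 1.2, -1.5]
opening: 0.0137
gripper_force: 30.0
```

```bash
python3 - <<'E'
from a import *
plate(JIG)
E
```

```text
t 16.27 plate xyz [ 3.7 -0.4 26.8] tilt 0.527 yaw -0.001 roll 0.004 wall x -35.6 low 0.4 F [-3.5  0.6 -1.5] M [0.04 1.16 0.04] open 0.0137 gf 30.0 cmd-meas [-17.6   3.   -1.1]
```

```bash
python3 - <<'E'
from a import *
anchor()
rows([(W(JIG,-36.3,.6,t,-.4),-1,1) for t in(.5,.46,.42,.38)])
E
```

```text
vel 0.002002002177275994
[-0.9, 0.0, 1.4, -0.2, -1.6, 0.0, -1.0]
[-1.3, 0.1, 4.1, -0.2, -3.9, 0.0, -1.0]
[-1.9, 0.1, 6.8, -0.2, -6.1, 0.0, -1.0]
[-2.6, 0.1, 9.4, -0.2, -8.4, 0.0, -1.0]
```

Request:
{"op": "drive_tool", "data": {"plan": [-0.9,0,1.4,0,-1.6,0,-1,-1.1,0,2.7,0,-2.8,0,-1,-1.3,0,4.1,0,-3.9,0,-1,-1.3,0,4.1,0,-3.9,0,-1]}}

```text
t: 16.77
ee_pos: [0.486, -0.2119, 0.0238]
tcp_rot: [0.008, 0.99, -0.091, 0.104]
wrist_force: [-1.8, 0.2, 0.5]
opening: 0.0135
gripper_force: 30.0
```

```bash
python3 - <<'E'
from a import *
plate(JIG);anchor()
rows([(W(JIG,-36.2,.6,t,-.4),-1,1) for t in(.42,.38,.34,.30)])
E
```

```text
t 16.77 plate xyz [ 5.1 -0.4 24. ] tilt 0.459 yaw -0.000 roll 0.003 wall x -35.6 low 0.7 F [-1.8 -0.2  0.5] M [-0.1   1.14  0.04] open 0.0135 gf 30.0 cmd-meas [-0.5  0.   4.2]
vel 0.014435419107071926
[-1.0, 0.1, 2.7, -0.2, -2.2, 0.0, -1.0]
[-1.5, 0.1, 5.3, -0.2, -4.5, 0.0, -1.0]
[-2.1, 0.1, 8.0, -0.2, -6.8, 0.0, -1.0]
[-2.8, 0.1, 10.7, -0.2, -9.1, 0.0, -1.0]
```

Request:
{"op": "drive_tool", "data": {"plan": [-0.8,0,1.4,0,-1.1,0,-1,-1.1,0,2.7,0,-2.2,0,-1,-1.4,0,4,0,-3.4,0,-1,-1.6,0,5.3,0,-4.5,0,-1,-1.6,0,5.3,0,-4.5,0,-1]}}

```text
t: 17.4
ee_pos: [0.4857, -0.2117, 0.0184]
tcp_rot: [0.004, 0.994, -0.091, 0.065]
wrist_force: [-0.7, -0.5, -0.3]
opening: 0.0138
gripper_force: 30.0
```

```bash
python3 - <<'E'
from a import *
plate(JIG);anchor()
rows([(W(JIG,-36.2,.6,t,-.4),-1,1) for t in(.34,.30,.26,.22)])
E
```

```text
t 17.40 plate xyz [ 6.  -0.3 20.1] tilt 0.381 yaw -0.000 roll 0.003 wall x -36.2 low 0.6 F [-0.6 -0.6 -0.3] M [0.02 0.53 0.01] open 0.0138 gf 30.0 cmd-meas [ 0.3 -0.1  5.4]
vel 0.01606031023812097
[-0.4, 0.2, 2.8, -0.2, -2.3, 0.0, -1.0]
[-0.9, 0.2, 5.5, -0.2, -4.6, 0.0, -1.0]
[-1.5, 0.2, 8.2, -0.2, -6.9, 0.1, -1.0]
[-2.1, 0.2, 10.8, -0.2, -9.2, 0.1, -1.0]
```

Request:
{"op": "drive_tool", "data": {"plan": [-0.2,0,1.4,0,-1.1,0,-1,-0.4,0,2.8,0,-2.3,0,-1,-0.6,0,4.2,0,-3.5,0,-1,-0.9,0,5.5,0,-4.6,0,-1,-1.2,0,6.9,0,-5.8,0,-1,-1.5,0,8.2,0,-6.9,0,-1,-1.5,0,8.2,0,-6.9,0,-1]}}

```text
t: 18.27
ee_pos: [0.4851, -0.2116, 0.0099]
tcp_rot: [-0.001, 0.996, -0.091, 0.005]
wrist_force: [-1.0, -0.5, -2.1]
opening: 0.0134
gripper_force: 30.0
```

```bash
python3 - <<'E'
from a import *
plate(JIG);anchor()
rows([(W(JIG,-36.2,.6,t,-.4),-1,1) for t in(.22,.18,.14,.10)])
E
```

```text
t 18.27 plate xyz [ 7.5 -0.3 13.9] tilt 0.260 yaw 0.000 roll 0.003 wall x -36.5 low 0.4 F [-0.9 -0.7 -2.1] M [0.02 0.31 0.05] open 0.0134 gf 30.0 cmd-meas [ 0.6 -0.1  8.5]
vel 0.01680678390157124
[-0.1, 0.2, 2.5, -0.2, -2.3, 0.1, -1.0]
[-0.5, 0.2, 5.2, -0.2, -4.6, 0.1, -1.0]
[-1.1, 0.2, 7.9, -0.2, -6.9, 0.1, -1.0]
[-1.7, 0.2, 10.6, -0.2, -9.2, 0.1, -1.0]
```

Request:
{"op": "drive_tool", "data": {"plan": [0,0,1.2,0,-1.1,0,-1,-0.1,0,2.5,0,-2.3,0,-1,-0.3,0,3.9,0,-3.5,0,-1,-0.5,0,5.2,0,-4.6,0,-1,-0.8,0,6.6,0,-5.8,0,-1,-1.1,0,7.9,0,-6.9,0,-1,-1.1,0,7.9,0,-6.9,0,-1]}}

```text
t: 19.15
ee_pos: [0.4838, -0.2113, 0.0018]
tcp_rot: [-0.007, 0.994, -0.091, -0.055]
wrist_force: [-3.2, 1.9, -1.2]
opening: 0.0138
gripper_force: 30.0
```

```bash
python3 - <<'E'
from a import *
plate(JIG);anchor()
rows([(W(JIG,-36.4,.6,t,-.4),-1,1) for t in(.10,.07)])
E
```

```text
t 19.15 plate xyz [ 8.6 -0.3  7.8] tilt 0.139 yaw 0.001 roll 0.003 wall x -36.5 low 0.5 F [-3.5  1.3 -1.2] M [ 0.07  0.55 -0.03] open 0.0138 gf 30.0 cmd-meas [ 1.3 -0.3  8.1]
vel 0.01686757514513158
[-0.2, 0.2, 2.6, -0.2, -2.3, 0.1, -1.0]
[-0.5, 0.2, 4.6, -0.2, -4.0, 0.1, -1.0]
```

Request:
{"op": "drive_tool", "data": {"plan": [-0.8,0,1.2,0,-1.1,0,-1,-1,0,2.5,0,-2.3,0,-1,-1.2,0,3.6,0,-3.2,0,-1,-1.4,0,4.5,0,-4,0,-1,-1.4,0,4.5,0,-4,0,-1]}}

```text
t: 19.77
ee_pos: [0.4823, -0.2111, -0.0023]
tcp_rot: [-0.01, 0.992, -0.091, -0.089]
wrist_force: [-0.5, 0.4, -1.8]
opening: 0.0132
gripper_force: 30.0
```

```bash
python3 - <<'E'
from a import *
plate(JIG);anchor()
rows([(W(JIG,-37,.6,.045,-.4),-1,1),(tool(JIG,6,-.2,2.8,.04),-1,1),(tool(JIG,0,-.2,2.8,.04),-1,1)])
E
```

```text
t 19.77 plate xyz [ 8.5 -0.3  4.7] tilt 0.071 yaw 0.001 roll 0.003 wall x -36.9 low 1.0 F [-0.6  0.3 -1.8] M [-0.05  0.06 -0.02] open 0.0132 gf 30.0 cmd-meas [ 1.5 -0.3  4. ]
vel 0.011434017950335761
[-0.2, 0.2, 2.2, -0.2, -1.5, 0.1, -1.0]
[-2.7, -0.0, 2.9, -0.2, -1.7, 0.1, -1.0]
[-8.6, -0.0, 3.9, -0.2, -1.7, 0.1, -1.0]
```

Request:
{"op": "drive_tool", "data": {"plan": [-0.1,0,1,0,-0.7,0,-1,-0.2,0,1.6,0,-1.2,0,-1,-0.2,0,1.6,0,-1.2,0,-1]}}

```text
t: 20.15
ee_pos: [0.4818, -0.211, -0.0037]
tcp_rot: [-0.011, 0.991, -0.091, -0.099]
wrist_force: [-1.5, -0.2, -0.9]
opening: 0.0137
gripper_force: 30.0
```

```bash
python3 - <<'E'
from a import *
plate(JIG)
E
```

```text
t 20.15 plate xyz [ 8.5 -0.3  3.6] tilt 0.050 yaw 0.001 roll 0.003 wall x -37.0 low 1.0 F [-1.4 -0.4 -0.9] M [ 0.03 -0.07 -0.  ] open 0.0137 gf 30.0 cmd-meas [ 0.5 -0.1  1.4]
```

Request:
{"op": "drive_tool", "data": {"plan": [0.1,0,0.6,0,-0.2,0,-1,0.1,0,0.6,0,-0.2,0,-1]}}

```text
t: 20.4
ee_pos: [0.4817, -0.2111, -0.0041]
tcp_rot: [-0.011, 0.991, -0.091, -0.101]
wrist_force: [-0.8, 0.6, 0.7]
opening: 0.0144
gripper_force: 30.0
```

Request:
{"op": "drive_tool", "data": {"plan": [0.1,0,0.5,0,-0.2,0,-1,0.1,0,0.5,0,-0.2,0,-1]}}

```text
t: 20.65
ee_pos: [0.4816, -0.211, -0.0041]
tcp_rot: [-0.011, 0.99, -0.091, -0.103]
wrist_force: [-3.4, 1.5, 6.6]
opening: 0.0135
gripper_force: 30.0
```

Request:
{"op": "drive_tool", "data": {"plan": [0.1,0,0.5,0,0,0,-1,0.1,0,0.5,0,0,0,-1]}}

```text
t: 20.9
ee_pos: [0.4815, -0.2111, -0.0041]
tcp_rot: [-0.011, 0.99, -0.091, -0.103]
wrist_force: [-4.9, 2.3, 12.8]
opening: 0.0139
gripper_force: 30.0
```

```bash
python3 - <<'E'
from a import *
plate(JIG)
E
```

```text
t 20.90 plate xyz [ 8.4 -0.4  3.3] tilt 0.043 yaw 0.001 roll 0.003 wall x -37.1 low 1.0 F [-5.2  1.3 12.8] M [0.19 1.21 0.02] open 0.0139 gf 30.0 cmd-meas [ 0.8 -0.   1.8]
```

Request:
{"op": "drive_tool", "data": {"plan": [-0.2,0,-1.1,0,0,0,-1,-0.2,0,-1.1,0,0,0,-1,-1.7,0,-0.8,0,0,0,-1,-3.2,0,-0.5,0,0,0,-1,-4.6,0,-0.2,0,0,0,-1,-6.1,0,0.1,0,0,0,-1,-6.1,0,0.1,0,0,0,-1]}}

```text
t: 21.78
ee_pos: [0.4754, -0.2099, -0.0042]
tcp_rot: [-0.011, 0.99, -0.091, -0.103]
wrist_force: [0.8, -0.1, 0.2]
opening: 0.014
gripper_force: 30.0
```

```bash
sed -i 's/-.2068,.0146,/-.2068,.016,/' plan.py; python3 - <<'E'
from a import *
plate(JIG)
E
```

```text
t 21.77 plate xyz [ 2.1 -0.4  1.8] tilt 0.042 yaw 0.001 roll 0.003 wall x -43.3 low -0.4 F [0.8 0.  0.2] M [-0.01 -0.21 -0.05] open 0.0140 gf 30.0 cmd-meas [ 6.9 -1.2  1.9]
```

Now feel for the pins.

Request:
{"op": "drive_tool", "data": {"plan": [-0.7,0,0.1,0,0,0,-1,-1.4,0,0.2,0,0,0,-1,-1.4,0,0.2,0,0,0,-1]}}

```text
t: 22.15
ee_pos: [0.4741, -0.2096, -0.0042]
tcp_rot: [-0.011, 0.99, -0.091, -0.103]
wrist_force: [0.8, -0.9, -1.3]
opening: 0.0136
gripper_force: 30.0
```

Request:
{"op": "drive_tool", "data": {"plan": [-0.4,0,0.1,0,0,0,-1,-0.7,0,0.1,0,0,0,-1,-0.7,0,0.1,0,0,0,-1]}}

```text
t: 22.52
ee_pos: [0.4736, -0.2095, -0.004]
tcp_rot: [-0.011, 0.99, -0.091, -0.103]
wrist_force: [-0.2, 0.1, -1.7]
opening: 0.0138
gripper_force: 30.0
```

```bash
python3 - <<'E'
from a import *
plate(JIG)
E
```

```text
t 22.52 plate xyz [ 0.3 -0.4  2. ] tilt 0.043 yaw 0.001 roll 0.003 wall x -45.2 low -0.2 F [-0.3  0.1 -1.7] M [-0.01 -0.32  0.06] open 0.0138 gf 30.0 cmd-meas [ 8.7 -1.5  1.7]
```

Request:
{"op": "drive_tool", "data": {"plan": [-0.5,0,0.1,0,0,0,-1,-0.7,0,0.1,0,0,0,-1,-0.7,0,0.1,0,0,0,-1]}}

```text
t: 22.9
ee_pos: [0.473, -0.2094, -0.0039]
tcp_rot: [-0.011, 0.99, -0.091, -0.103]
wrist_force: [-0.4, -0.2, -0.9]
opening: 0.0141
gripper_force: 30.0
```

Request:
{"op": "drive_tool", "data": {"plan": [-0.5,0,0.1,0,0,0,-1,-0.7,0,0.1,0,0,0,-1,-0.7,0,0.1,0,0,0,-1]}}

```text
t: 23.28
ee_pos: [0.4723, -0.2093, -0.0038]
tcp_rot: [-0.011, 0.99, -0.091, -0.103]
wrist_force: [1.2, -0.8, -1.8]
opening: 0.0141
gripper_force: 30.0
```

```bash
python3 - <<'E'
from a import *
plate(JIG)
E
```

```text
t 23.27 plate xyz [-1.  -0.4  2.1] tilt 0.043 yaw 0.001 roll 0.003 wall x -46.5 low -0.1 F [ 1.4 -0.6 -1.8] M [ 0.02 -0.42 -0.03] open 0.0141 gf 30.0 cmd-meas [10.  -1.8  1.6]
```

Request:
{"op": "drive_tool", "data": {"plan": [-0.5,0,0.1,0,0,0,-1,-0.5,0,0.1,0,0,0,-1]}}

```text
t: 23.52
ee_pos: [0.4722, -0.2093, -0.0038]
tcp_rot: [-0.011, 0.991, -0.091, -0.102]
wrist_force: [2.6, -1.1, -1.8]
opening: 0.0139
gripper_force: 30.0
```

```bash
python3 - <<'E'
from a import *
plate(JIG)
E
```

```text
t 23.52 plate xyz [-1.2 -0.4  2.2] tilt 0.044 yaw 0.001 roll 0.003 wall x -46.6 low -0.1 F [ 2.7 -0.6 -1.8] M [-0.04 -0.87 -0.04] open 0.0139 gf 30.0 cmd-meas [10.2 -1.8  1.5]
```

```bash
python3 - <<'E'
from a import *
anchor()
rows([(tool(JIG,.2,-.4,2.2,.044),-1,1),(tool(JIG,.1,-.4,1,.03),-1,1),(tool(JIG,.1,-.4,.4,.018),-1,1)])
E
```

```text
vel 0.0019482188779365776
[1.4, 0.1, -0.3, -0.2, 0.0, 0.1, -1.0]
[1.2, 0.1, 1.2, -0.1, -0.8, 0.1, -1.0]
[1.1, 0.1, 1.9, -0.1, -1.5, 0.1, -1.0]
```

Request:
{"op": "drive_tool", "data": {"plan": [1.6,0,-0.3,0,0,0,-1,1.6,0,-0.3,0,0,0,-1,1.5,0,0.4,0,-0.4,0,-1,1.4,0,1.2,0,-0.8,0,-1,1.4,0,1.2,0,-0.8,0,-1]}}

```text
t: 24.15
ee_pos: [0.4728, -0.2094, -0.0055]
tcp_rot: [-0.012, 0.99, -0.091, -0.11]
wrist_force: [-0.6, -0.1, 0.2]
opening: 0.0138
gripper_force: 30.0
```

```bash
python3 - <<'E'
from a import *
plate(JIG)
E
```

```text
t 24.15 plate xyz [-0.2 -0.4  0.7] tilt 0.028 yaw 0.001 roll 0.003 wall x -45.7 low -0.8 F [-0.6 -0.2  0.2] M [ 0.02 -0.2   0.02] open 0.0138 gf 30.0 cmd-meas [-0.6  0.1  1.7]
```

Request:
{"op": "drive_tool", "data": {"plan": [0.2,0,0.4,0,-0.4,0,-1,0.2,0,0.6,0,-0.7,0,-1,0.2,0,0.6,0,-0.7,0,-1]}}

```text
t: 24.52
ee_pos: [0.473, -0.2094, -0.006]
tcp_rot: [-0.012, 0.989, -0.091, -0.116]
wrist_force: [0.7, -0.7, -1.7]
opening: 0.0137
gripper_force: 30.0
```

```bash
python3 - <<'E'
from a import *
plate(JIG)
E
```

```text
t 24.52 plate xyz [ 0.3 -0.3  0.3] tilt 0.017 yaw 0.001 roll 0.003 wall x -45.2 low -0.6 F [ 0.8 -0.5 -1.7] M [-0.   -0.29  0.01] open 0.0137 gf 30.0 cmd-meas [-0.8  0.1  2.3]
```

Request:
{"op": "drive_tool", "data": {"plan": [0.1,0,0.5,0,-0.4,0,-1,0.1,0,0.5,0,-0.4,0,-1]}}

```text
t: 24.78
ee_pos: [0.473, -0.2094, -0.0065]
tcp_rot: [-0.012, 0.989, -0.091, -0.119]
wrist_force: [0.8, -0.1, -0.3]
opening: 0.0139
gripper_force: 30.0
```

Request:
{"op": "drive_tool", "data": {"plan": [0.1,0,0.5,0,-0.2,0,-1,0.1,0,0.5,0,-0.2,0,-1]}}

```text
t: 25.02
ee_pos: [0.4729, -0.2094, -0.0067]
tcp_rot: [-0.013, 0.988, -0.091, -0.121]
wrist_force: [-1.8, 0.7, 4.3]
opening: 0.0135
gripper_force: 30.0
```

```bash
python3 - <<'E'
from a import *
plate(JIG)
E
```

```text
t 25.02 plate xyz [ 0.4 -0.4 -0.2] tilt 0.006 yaw 0.001 roll 0.003 wall x -45.1 low -0.5 F [-1.9  0.3  4.3] M [ 0.06  0.28 -0.05] open 0.0135 gf 30.0 cmd-meas [-0.7  0.1  2.9]
```

Request:
{"op": "drive_tool", "data": {"plan": [0,0,-0.4,0,0,0,-1,0,0,-0.4,0,0,0,-0.6,0,0,-0.4,0,0,0,-0.4,0,0,-0.4,0,0,0,-0.2,0,0,-0.4,0,0,0,-0.2,0,0,-0.4,0,0,0,-0.2]}}

```text
t: 25.78
ee_pos: [0.473, -0.2094, -0.0066]
tcp_rot: [-0.013, 0.988, -0.091, -0.121]
wrist_force: [-0.7, -0.4, 0.2]
opening: 0.034
gripper_force: 0.0
```

Request:
{"op": "drive_tool", "data": {"plan": [0,0,-6,0,0,0,-0.2,0,0,-15,0,0,0,-0.2,0,0,-30,0,0,0,-0.2,0,0,-50,0,0,0,-0.2,0,0,-80,0,0,0,-0.2,0,0,-110,0,0,0,-0.2,0,0,-140,0,0,0,-0.2,0,0,-140,0,0,0,-0.2]}}

```text
t: 26.78
ee_pos: [0.5083, -0.2164, 0.1326]
tcp_rot: [-0.012, 0.989, -0.091, -0.118]
wrist_force: [-0.2, -0.3, -0.4]
opening: 0.0349
gripper_force: 0.0
```

```bash
python3 - <<'E'
from a import *
import cv2
from bench import snapshot
from h import proj
plate(JIG)
s=snapshot("side");t=snapshot("top")
a=cv2.resize(s[265:335,205:325],(800,467),interpolation=cv2.INTER_CUBIC)[:, :]
b=cv2.resize(s[140:260,200:340],(155,133));c=cv2.resize(t[180:320,240:420],(170,133))
o=np.zeros((600,800,3),np.uint8);o[:467]=a;o[467:,:155]=b;o[467:,160:330]=c;cv2.imwrite("pics/z.png",o)
B=R.from_euler("z",JIG[3])
for q in((52.5,-22,5),(52.5,22,5),(-52.5,-14,5),(-52.5,14,5),(-2,-22,5)):
    print(q,((proj("side",(np.array(JIG[:3])*1e3+B.apply(q))/1e3)[0]-[204.6,264.6])*6.667).round())
E
```

```text
t 26.77 plate xyz [ 36.4  -0.7 138.9] tilt 0.012 yaw 0.001 roll 0.002 wall x -9.1 low 138.3 F [-0.1 -0.3 -0.4] M [-0.02 -0.31 -0.03] open 0.0349 gf 0.0 cmd-meas [ -36.2    7.1 -136.3]
(52.5, -22, 5) [622. 325.]
(52.5, 22, 5) [625. 179.]
(-52.5, -14, 5) [175. 284.]
(-52.5, 14, 5) [188. 192.]
(-2, -22, 5) [387. 319.]
```

View pics/z.png

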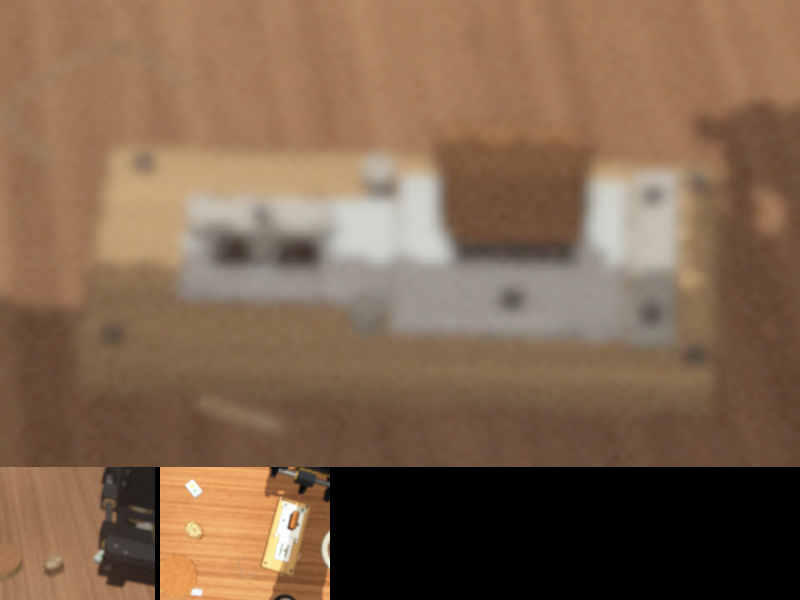

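The picture shows the plate flat on the bed: nose end at (180,290), tail edge at (625,330) in front of the lip, the head bar over the eye at (260,215) and both pins ahead of the shoulders. The eraser and walnut are where they were.

```bash
python3 -c "
from bench import workorder
print(workorder.finish_job())"
```

```text
the job is handed in; nothing more can be done
None
```

The latch plate is locked on the jig: it lies flat, with the eye trapped under the T-head and the tail in front of the lip. I released it, left the eraser and walnut where they were, and handed the job in at about 27 s.

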